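Start the dust box and push its counterweighted window up to the red band

TASK

Press the green button on the dust box to start its suction. Then, with the fingertips beneath the window's lip, push the window up until its yellow pointer stands level with the middle of the red band on the right-hand rail, and leave it there. Take hold of nothing, keep off the glass, and do not shift the red band or any of the things on the bench.

Things in the scene. Friction and masses are not known exactly. Their poses are not given: they have to be found in the camera images.
- dust_box: white dust extraction box, 260 deep, 300 wide, 295 high, fixed; origin at the centre of its underside, x from front to back, y to its left, z up. Its front slopes back at 50 degrees from level, with a sliding window between two rails above an open gap. Left side: grey counterweight channel, 43 wide. Right side, at the front: grey switch box, 75 by 80, 36 high
- lip_edge (a point): middle of the lower outer edge of the window's lip, a shelf 186 wide, 13 thick, along the window's foot, standing 43 mm out square from the glass, to the robot and up. Its x axis points up the slope (the way the window slides), y to the box's left along the lip, z out of the glass. 50 mm below this edge is free: fingertips pointing down or tilted forward fit beneath and in front of it
- pointer (a point): tip of the yellow pointer, a 7 mm wide tab at the right end of the lip; it moves with the window; axes as lip_edge
- band_mid (a point): middle, at its inner end, of the red band, a clip 16 mm tall along the slope on the right-hand rail beside the pointer's path; its place differs from run to run; axes as lip_edge. The window is right when pointer lies at x = 0 in this frame, within 8 mm. The clip is held by 15 N of friction
- button (a joint): travel of the green push button, in m: 0 at rest, 0.006 fully down; it counts as pressed beyond 0.004; a spring of 5 N when fully down brings it back
- button_top (a point): centre of the top of the green button, 32 mm across, on the switch box; it is pressed straight down
- study_model: pale blue plaster study model, 84x75x39, loose on the floor inside the dust box, behind the window; origin at the centre of its underside
- marker_pen: white and red marker pen, 13x124x15, lying loose in front of the box to the left; origin at the centre of its underside
- caliper: steel caliper, 75x190x9, lying loose left of the box; origin at the centre of its underside
- burs_case: teal case, 70x111x25, loose at the front left of the bench; origin at the centre of its underside
- die_block: tan stone block, 51x56x27, loose left of the box; origin at the centre of its underside
- sash (a joint): travel of the counterweighted window up the slope, in m: 0 lowest, 0.13 highest. The window: a clear pane 262 wide, 4 thick, 150 tall, not to be touched (sash_c0), and the lip along its foot (underside, where fingers push, black rubber 7 thick, sash_c1; upper side aluminium 6 thick, sash_c2). It slides against about 3 N of friction (2 to 4 N with the imbalance) and stays where left

How it is judged:
On the way, in this order (a step that is already met when the one before it is completed fails the run):
1. the green button is pressed (value of joint button above 0.004 m), for 0.05 s.
2. the fingers push the window up from beneath its lip (contact force between the fingers and sash_c1 above 0.5 N and velocity of joint sash above 0.003 m/s), for 0.05 s.
3. the pointer stands beside the red band (x of pointer in the frame of band_mid between -0.008 and 0.008 m), for 0.3 s.
At the end, for the whole second after the job is handed in: the window is at rest with its yellow pointer within 8 mm, along the slope, of the middle of the red band, and the button is released (all of step 3 and velocity of joint sash between -0.005 and 0.005 m/s and value of joint button below 0.002 m); the robot touches nothing.
It fails at once if the lip was pinched between the fingers (contact force between the fingers and sash_c1 above 1 N and contact force between the fingers and sash_c2 above 1 N).
It fails at once if the glass was touched (contact force between the arm and sash_c0 above 1 N).
It fails at once if the glass was touched by the fingers (contact force between the fingers and sash_c0 above 1 N).
It fails at once if the red band was shifted (distance of band_mid from where it was at the start of the episode above 0.005 m).
It fails at once if something loose was moved (distance of any of study_model, marker_pen, caliper, burs_case, die_block from where it was at the start of the episode above 0.015 m).
It also fails if it takes over 51 s, if anything falls off the work surface, if the arm or the gripper's body presses on something with over 40 N, if the wrist force passes 120 N, or if a joint passes its speed limit or range.

ROBOT

A 7-joint arm with a two-finger parallel gripper is mounted at the origin on a cart in front of the work surface, level with it; the furniture and walls round the work are solid. World frame = base frame: x ahead of the robot, y to its left, z up, the work surface at z = 0. Lengths are in m, angles in rad, forces in N, time in s.
With the tool pointing down it reaches from about 0.35 to 0.9 m from the base axis. Payload 7.2 kg.
Tool frame: the origin (TCP) lies at the very end of the fingers, on their centre line; the grasp point (between the pads) lies 19 mm behind it; z points along the fingers, y is the direction in which the jaws open and shut (so a half turn about z gives the same grasp; the last joint's range is limited). The gripper opens to 88 mm and grips with 3 to 60 N. Pads are 20 mm wide; open, the fingers measure 115 mm over their backs; the gripper's body (75 mm by 178 mm) begins 61 mm behind the grasp point.
Start: joints at [-1.328, 0.411, -0.013, 1.596, 0.006, 1.134, -0.082], TCP at [0.191, 0.595, 0.223] pointing down, gripper open.
Joint ranges: [-2.95, 2.95], [-0.29, 1.99], [-1.47, 1.44], [0.14, 2.54], [-1.03, 4.17], [0.13, 1.85], [-2.86, 2.86]. Speed limits (rad/s): [2.39, 2.39, 3.01, 3.01, 3.14, 3.14, 3.14].

INTERFACE

Orientations are given as [roll, pitch, yaw] about the fixed x, y, z axes, in that order (R = Rz(yaw) Ry(pitch) Rx(roll)).
In Python, from rig import bot gives the robot as it stands. The module is installed in compiled form; this text tells all that it offers.
- The arm moves only by the shell command python3 -m handwheel 'ROWS' [OPENING]. ROWS is text: rows parted by semicolons, each of 6 numbers parted by spaces: the shift along the tool's x, y, z in cm, then the turn, a rotation vector about the tool's x, y, z in rad. A call has exactly 5 rows; each row shifts and turns the pose as measured when the row begins, along the tool's axes as they then stand; what a row does not reach is not made up. A row lasts 1/8 s, in which the tool goes at most 62.5 mm and 10.7 degrees, less where a joint would pass 70% of its speed; a pose out of reach is approached as far as the arm can. A call is refused whole if a number of a shift passes 6.25 or a number of a turn 0.188, either way. A call with a gripper value outside its range is refused whole. OPENING is the opening, from 0 (shut) to 1 (fully open), set as the call begins (- or left out, the last holds). The fingers move at their own pace and stop on an object; the grip force is fixed at half the most. Time passes only in rows, so rows that do not move let the fingers close, or fill a call up. It gives the time, the measured TCP pose, the force and the opening at its end, in the units of the state.
- bot.state(): the state, without advancing time (a new reading comes with each control period).
- bot.camera(name): name is "scene" or "top" or "wrist"; returns a dict with "color" (420x560x3 uint8, blue, green, red), "fx", "fy", "cx", "cy" (pixels), "rvec" (rotation vector, rad) and "tvec" (3), from world to camera coordinates, as OpenCV has them. Camera axes: x right, y down, z forward; pixel columns grow to the right and rows downward; lengths in m; the calibration is good to about 2 mm. The wrist camera is an equidistant fisheye: a pixel r from the principal point sees the ray r / f radians off the axis. A picture is of the moment at which its call begins. There is no depth.
- bot.hand_in(): hands the job in, once; it reports no verdict.
The state is a dict: "time_s": time; "joint_pos": joint angles; "joint_vel": joint speeds; "tau": joint torques, N m; "ee_pos": TCP position; "tcp_rot": TCP orientation; "wrist_force": force on the tool from outside, world axes, zero at the start; "moment": the same for the moment, N m; "width": finger opening in m.
Only numpy, scipy, OpenCV 4.12 (cv2) and the standard library are available. Lean on these libraries where they do the work, as an engineer would, in place of code of your own. Each camera call takes 0.05 s, during which the arm holds its last target.

## Working session

There is one attempt and no reset: what is moved stays moved. The work goes in short steps, Python scripts to look and compute and a shell command to move; the robot and the scene stay as the last step left them, time stands still between calls to the robot, and variables do not carry over. Pictures are saved under pics/ and viewed, and the job is handed in when it is done.

```bash
mkdir -p pics; python3 - <<'E'
from rig import bot
import cv2
print(bot.state())
for n in ["scene","top","wrist"]:
    c=bot.camera(n); cv2.imwrite(f"pics/{n}0.png",c["color"]); print(n,{k:v for k,v in c.items() if k!="color"})
E
```

```text
{'time_s': 0.0, 'joint_pos': array([-1.32820897,  0.41189658, -0.01274918,  1.59702123,  0.00557671,
        1.13429047, -0.08221178]), 'joint_vel': array([-2.48737689e-04,  9.85492169e-04, -2.27948353e-04,  4.95270394e-04,
       -3.50177710e-04,  5.11884601e-04, -7.98894437e-05]), 'tau': array([ 6.11106661e-04, -5.87950373e+01,  6.41894862e-01, -2.91072142e+01,
       -5.39201754e-02,  1.82522874e-02,  1.50832770e-04]), 'ee_pos': array([0.19098993, 0.59458282, 0.22182028]), 'tcp_rot': array([-3.14001385e+00,  7.59821774e-05,  2.83084230e+00]), 'wrist_force': array([ 0.33103147, -0.74200955,  0.43868707]), 'moment': array([0.01565152, 0.0053859 , 0.00292541]), 'width': 0.08773572117978297}
scene {'fx': 428.6201163307463, 'fy': 428.6201163307463, 'cx': 276.3129863854527, 'cy': 208.43927156580327, 'rvec': array([ 2.03731886, -0.47443212,  0.2933313 ]), 'tvec': array([-0.44140037,  0.20410791,  1.02222841])}
top {'fx': 487.79347676167885, 'fy': 487.79347676167885, 'cx': 276.7518709316677, 'cy': 213.51900053781193, 'rvec': array([ 2.17957369, -2.18418738,  0.06429167]), 'tvec': array([0.09114678, 0.55957812, 1.33041073])}
wrist {'fx': 325.19226210127806, 'fy': 325.19226210127806, 'cx': 284.567372098746, 'cy': 209.85798898409163, 'rvec': array([-2.3272507 , -1.69663916, -0.26146929]), 'tvec': array([-0.62478786, -0.03766461,  0.39212337])}
```

View pics/scene0.png

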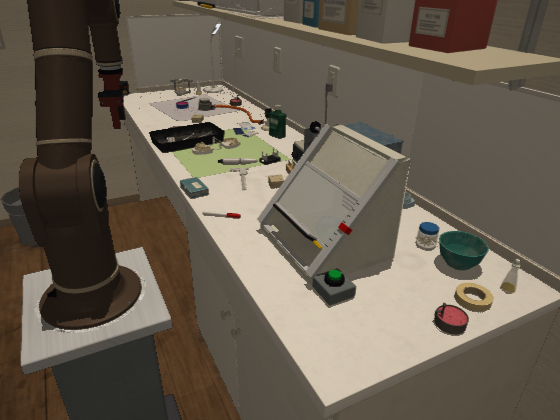

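View pics/top0.png

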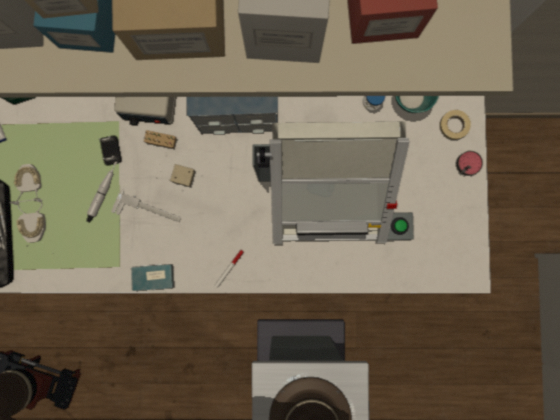

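View pics/wrist0.png

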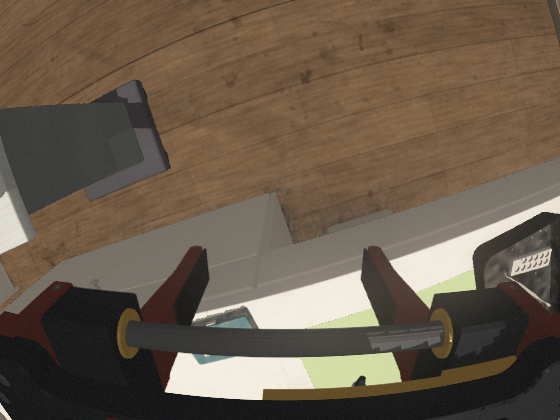

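The scene view shows the box with its button at about (336,276), the pointer at about (318,244) and the red band at about (345,229). In the top view the button is at (401,226) and the band at (392,205). I'll zoom in on both.

```bash
python3 - <<'E'
import cv2
a=cv2.imread("pics/scene0.png")[170:310,250:430]; cv2.imwrite("pics/s0z.png",cv2.resize(a,None,fx=4.2,fy=4.2,interpolation=cv2.INTER_CUBIC))
a=cv2.imread("pics/top0.png")[110:255,260:430]; cv2.imwrite("pics/t0z.png",cv2.resize(a,None,fx=4,fy=4,interpolation=cv2.INTER_CUBIC))
E
```

```text
(no output)
```

View pics/s0z.png

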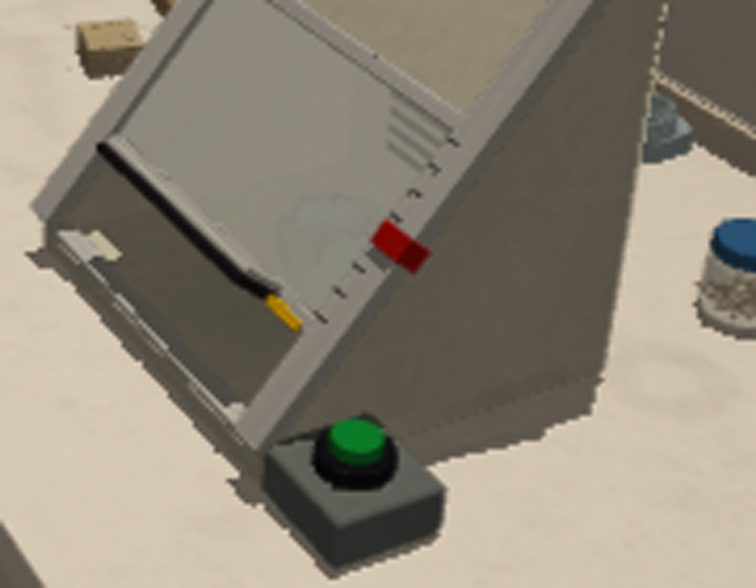

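View pics/t0z.png

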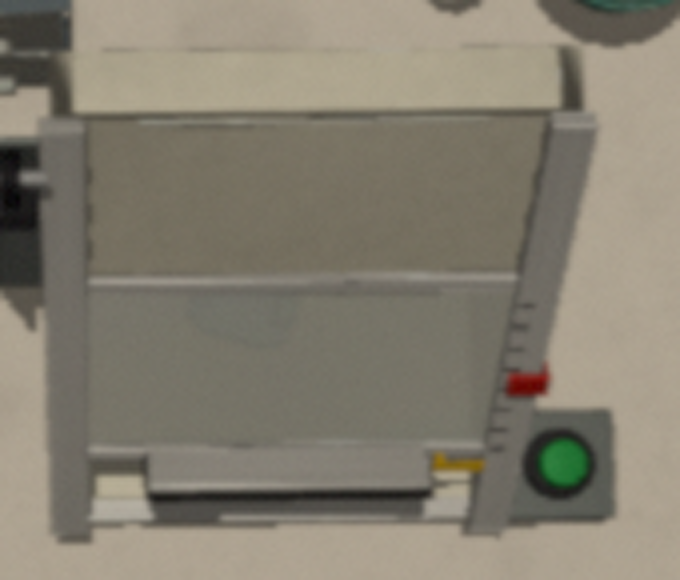

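```bash
cat > h.py <<'E'
import numpy as np, cv2
from rig import bot
CAL={'scene':(428.62,276.313,208.4393,[ 2.03731886, -0.47443212,  0.2933313 ],[-0.44140037,  0.20410791,  1.02222841]),
'top':(487.7935,276.75187,213.519,[ 2.17957369, -2.18418738,  0.06429167],[0.09114678, 0.55957812, 1.33041073])}
def P(n):
    f,cx,cy,r,t=CAL[n]; R=cv2.Rodrigues(np.array(r))[0]
    return np.array([[f,0,cx],[0,f,cy],[0,0,1]])@np.c_[R,np.array(t)]
def tri(s,t):
    X=cv2.triangulatePoints(P('scene'),P('top'),np.array(s,float).reshape(2,1),np.array(t,float).reshape(2,1))[:,0]
    X=X[:3]/X[3]
    return X, proj('scene',X)-s, proj('top',X)-t
def proj(n,X):
    p=P(n)@np.r_[X,1]; return p[:2]/p[2]
E
python3 - <<'E'
from h import *
np.set_printoptions(precision=4,suppress=True)
S=lambda u,v:(np.array([u,v])+.5)/4.2-.5+[250,170]
T=lambda u,v:(np.array([u,v])+.5)/4-.5+[260,110]
for n,s,t in [('button',(357,440),(564,463)),('pointer',(299,325),(484,464)),('band',(381,229),(508,383)),('lipR',(265,292),(430,497)),('lipL',(100,150),(150,495)),
 ('railRfoot',(255,445),(487,535)),('railLfoot',(35,210),(70,540))]:
    print(n,*tri(S(*s),T(*t)))
E
```

```text
button [ 0.525  -0.2438  0.0516] [-0.1444  0.0149] [ 0.0484 -0.0862]
pointer [ 0.5225 -0.1817  0.0924] [-0.0359  0.0032] [ 0.0124 -0.0228]
band [ 0.5708 -0.1863  0.1472] [-0.0221  0.0026] [ 0.0083 -0.0143]
lipR [ 0.5076 -0.1487  0.0992] [-3.9769  0.2602] [ 1.4056 -2.6028]
lipL [0.5021 0.0367 0.1048] [ 0.1354 -0.0049] [-0.048   0.1024]
railRfoot [ 0.4806 -0.1976  0.0303] [-2.3444  0.1569] [ 0.7599 -1.4389]
railLfoot [0.475  0.0884 0.0378] [-0.592   0.0076] [ 0.2008 -0.4521]
```

```bash
cat >> h.py <<'E'
from scipy.spatial.transform import Rotation as Ro
def Rt(tilt,yaw=0.03):
    # tool y along box y, tool z down, leaning: tool z tips forward (+x) by tilt
    return Ro.from_euler('xyz',[np.pi,0,np.pi+yaw])*Ro.from_rotvec([0,-tilt,0])
def plan(p,R,n=5,step=0.06,rs=0.17):
    s=bot.state(); q=np.array(s['ee_pos']); A=Ro.from_euler('xyz',s['tcp_rot'])
    for i in range(n):
        rv=(A.inv()*R).as_rotvec(); d=np.array(p)-q
        k=np.linalg.norm(d); d=d*min(1,step/k) if k>1e-6 else d
        a=np.linalg.norm(rv); rv=rv*min(1,rs/a) if a>1e-6 else rv
        t=A.inv().apply(d)*100
        print(*np.round(t,2),*np.round(rv,3),end='; ')
        q=q+d; A=A*Ro.from_rotvec(rv)
    print('\nend',q,'left',np.linalg.norm(np.array(p)-q))
def st():
    s=bot.state(); print('t',s['time_s'],'p',np.round(s['ee_pos'],4),'rot',np.round(s['tcp_rot'],3),'F',np.round(s['wrist_force'],2),'w',round(s['width'],4),'q',np.round(s['joint_pos'],2))
np.set_printoptions(precision=4,suppress=True)
E
python3 -c "
from h import *
plan([.42,.3,.27],Rt(0.0))"
```

```text
-4.91 -3.36 -0.76 -0.001 -0.0 -0.17; -4.27 -4.14 -0.76 -0.001 -0.0 -0.17; -3.51 -4.8 -0.77 -0.0 -0.0 -0.001; -3.51 -4.81 -0.77 -0.0 -0.0 -0.0; -3.51 -4.81 -0.77 -0.0 -0.0 -0.0; 
end [0.3736 0.3597 0.2603] left 0.0762551526321352
```

```bash
python3 -m handwheel '-4.9 -3.4 -0.8 0 0 -0.17; -4.3 -4.1 -0.8 0 0 -0.17; -3.5 -4.8 -0.8 0 0 0; -3.5 -4.8 -0.8 0 0 0; -3.5 -4.8 -0.8 0 0 0' 0; python3 -c "
from h import *
st()
plan([.42,-.1,.28],Rt(0.3))"
```

```text
time_s: 0.78
ee_pos: [0.3758, 0.358, 0.2604]
tcp_rot: [-3.138, -0.003, -3.092]
wrist_force: [0.3, 1.0, 0.8]
width: 0.0413
t 0.775 p [0.3758 0.358  0.2604] rot [-3.138 -0.003 -3.092] F [0.34 0.98 0.83] w 0.0413 q [-0.89  0.2   0.04  1.8  -0.01  1.15  0.77]
-0.28 -5.99 -0.24 -0.0 -0.17 0.011; -0.38 -5.99 -0.18 -0.0 -0.134 0.009; -0.45 -5.98 -0.13 0.0 0.0 -0.0; -0.45 -5.98 -0.13 0.0 0.0 0.0; -0.45 -5.98 -0.13 0.0 0.0 0.0; 
end [0.4046 0.0596 0.2732] left 0.1605158212842199
```

```bash
python3 -m handwheel '-0.3 -6 -0.2 0 -0.17 0.01; -0.4 -6 -0.2 0 -0.13 0.01; -0.4 -6 -0.2 0 0 0; -0.4 -6 -0.2 0 0 0; -0.4 -6 -0.2 0 0 0'; python3 -c "
from h import *
st()
plan([.45,-.24,.2],Rt(0.6))"
```

```text
time_s: 1.4
ee_pos: [0.4043, 0.0492, 0.2737]
tcp_rot: [-3.14, 0.306, -3.115]
wrist_force: [1.1, -0.3, 0.4]
width: 0.0008
t 1.4 p [0.4043 0.0492 0.2737] rot [-3.14   0.306 -3.115] F [ 1.09 -0.3   0.45] w 0.0008 q [-0.72 -0.27  0.33  2.24  0.25  0.88  1.07]
-0.28 -5.77 1.63 -0.002 -0.17 -0.001; 0.01 -5.77 1.64 -0.001 -0.124 -0.001; 0.22 -5.77 1.62 -0.0 -0.0 -0.0; 0.22 -5.77 1.62 0.0 0.0 0.0; 0.22 -5.77 1.62 0.0 0.0 0.0; 
end [ 0.4497 -0.2382  0.2005] left 0.0019263673269255689
```

```bash
python3 -c "
from h import *
plan([.48,-.24,.2],Rt(0.45))"
```

```text
-0.83 -5.67 1.77 -0.002 -0.144 -0.003; -0.55 -5.68 1.86 0.0 0.0 0.0; -0.55 -5.68 1.86 0.0 0.0 0.0; -0.55 -5.68 1.86 0.0 0.0 0.0; -0.55 -5.68 1.86 0.0 0.0 0.0; 
end [ 0.4781 -0.2326  0.2019] left 0.007902606623476624
```

```bash
python3 -m handwheel '-0.8 -5.7 1.8 0 -0.14 0; -0.5 -5.7 1.8 0 0 0; -0.5 -5.7 1.8 0 0 0; -0.5 -5.7 1.8 0 0 0; -0.5 -5.7 1.8 0 0 0'; python3 - <<'E'
from h import *
st()
plan([.533,-.244,.09],Rt(0.45))
for n in ['scene','wrist']:
    c=bot.camera(n); cv2.imwrite(f'pics/{n}1.png',c['color'])
    if n=='wrist': np.savez('w1.npz',**c)
E
```

```text
time_s: 2.02
ee_pos: [0.4552, -0.1763, 0.2061]
tcp_rot: [3.107, 0.383, -3.128]
wrist_force: [0.2, 1.7, -1.9]
width: 0.0006
t 2.025 p [ 0.4552 -0.1763  0.2061] rot [ 3.107  0.383 -3.128] F [ 0.16  1.65 -1.88] w 0.0006 q [-0.68 -0.05  1.1   2.25 -0.26  0.59  2.21]
-1.08 -2.84 5.18 0.028 -0.067 -0.016; -0.68 -2.7 5.31 -0.0 0.0 -0.0; -0.4 -1.59 3.13 -0.0 -0.0 -0.0; 0.0 0.0 0.0 -0.0 -0.0 -0.0; 0.0 0.0 0.0 -0.0 -0.0 -0.0; 
end [ 0.533 -0.244  0.09 ] left 0.0
```

View pics/wrist1.png

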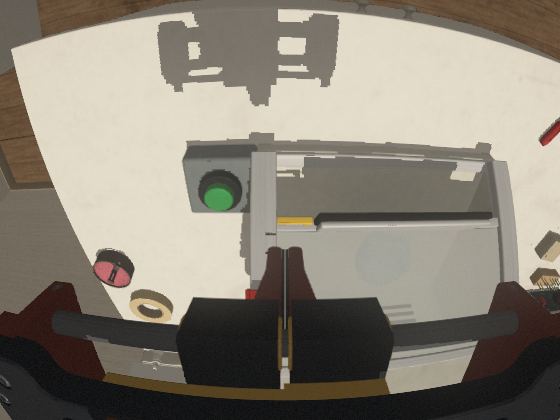

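View pics/scene1.png

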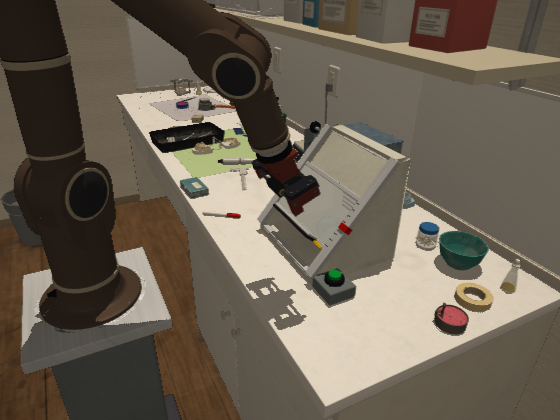

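The wrist view shows the button at about (219,195), the pointer at (295,223) and the lip at (410,222), all clear. The scene view shows the elbow swung out: joint 3 is at 1.1. I'll move further out with less tilt and see whether it recovers.

```bash
python3 -c "
from h import *
plan([.54,-.25,.2],Rt(0.3),step=.04)"
```

```text
-2.71 -2.69 1.2 0.027 0.08 -0.015; -2.76 -2.7 1.05 0.0 0.0 -0.0; -2.23 -2.18 0.85 -0.0 0.0 0.0; 0.0 0.0 0.0 -0.0 -0.0 -0.0; 0.0 0.0 0.0 -0.0 -0.0 -0.0; 
end [ 0.54 -0.25  0.2 ] left 0.0
```

```bash
python3 -m handwheel '-2.7 -2.7 1.2 0.027 0.08 -0.015; -2.7 -2.7 1 0 0 0; -2.2 -2.2 0.9 0 0 0; 0 0 0 0 0 0; 0 0 0 0 0 0'; python3 -c "
from h import *
st()
plan([.533,-.244,.09],Rt(0.4),step=.05)"
```

```text
time_s: 2.75
ee_pos: [0.5309, -0.2379, 0.1971]
tcp_rot: [3.117, 0.306, -3.12]
wrist_force: [-0.5, 0.3, -0.1]
width: 0.0006
t 2.75 p [ 0.5309 -0.2379  0.1971] rot [ 3.117  0.306 -3.12 ] F [-0.53  0.35 -0.06] w 0.0006 q [-0.4   0.35  1.05  2.01 -0.7   0.83  2.64]
1.41 -0.4 4.78 0.022 -0.094 -0.009; 1.86 -0.29 4.63 -0.0 -0.0 0.0; 0.27 -0.04 0.68 -0.0 -0.0 -0.0; 0.0 0.0 0.0 -0.0 -0.0 -0.0; 0.0 0.0 0.0 -0.0 -0.0 -0.0; 
end [ 0.533 -0.244  0.09 ] left 0.0
```

```bash
python3 -m handwheel '1.4 -0.4 4 0.02 -0.094 -0.01; 1.6 -0.3 4 0 -0.05 0; 0 0 0 0 0 0; 0 0 0 0 0 0; 0 0 0 0 0 0'; python3 - <<'E'
from h import *
st()
plan([.533,-.244,.070],Rt(0.45),step=.05)
for n in ['scene','wrist']:
    c=bot.camera(n); cv2.imwrite(f'pics/{n}2.png',c['color'])
cv2.imwrite('pics/scene2.png',cv2.resize(cv2.imread('pics/scene2.png')[150:310,230:430],None,fx=3.5,fy=3.5))
E
```

```text
time_s: 3.38
ee_pos: [0.5524, -0.2161, 0.1197]
tcp_rot: [-3.129, 0.436, 3.113]
wrist_force: [1.1, -3.3, -2.6]
width: 0.0007
t 3.375 p [ 0.5524 -0.2161  0.1197] rot [-3.129  0.436  3.113] F [ 1.15 -3.33 -2.6 ] w 0.0007 q [-0.22  0.37  0.73  2.18 -1.03  0.46  2.85]
3.14 -2.33 3.12 -0.038 -0.014 -0.053; 0.67 -0.46 0.61 0.0 -0.0 -0.0; 0.0 0.0 0.0 -0.0 -0.0 -0.0; 0.0 0.0 0.0 -0.0 -0.0 -0.0; 0.0 0.0 0.0 -0.0 -0.0 -0.0; 
end [ 0.533 -0.244  0.07 ] left 0.0
```

View pics/wrist2.png

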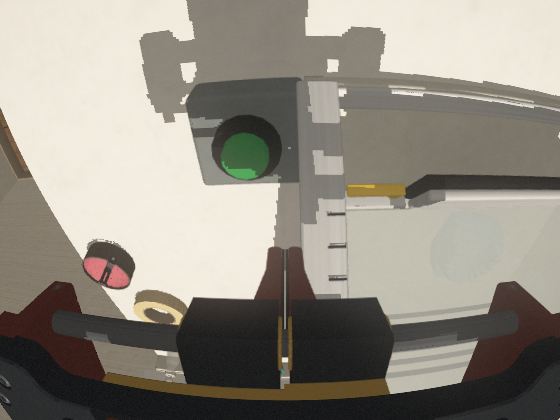

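View pics/scene2.png

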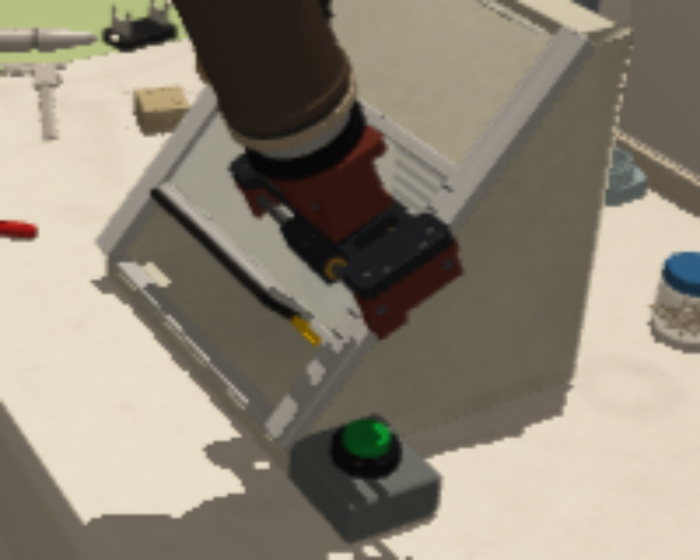

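The arm got pushed against its wrist limits (joint 7 at 2.85, joint 5 at -1.03) and drifted toward the rail. I'll back off and unwind the wrist.

```bash
python3 -m handwheel '0 -0.5 -3 0 0 0; 0 -0.5 -4 0 0.05 0.1; 0 0 -4 0 0.1 0.15; 0 0 -2 0 0.1 0.15; 0 0 0 0 0 0.15';  python3 -c "
from h import *
st()"
```

```text
time_s: 4.1
ee_pos: [0.5024, -0.2162, 0.2367]
tcp_rot: [2.998, 0.143, 2.573]
wrist_force: [-0.5, 0.4, -0.5]
width: 0.0005
t 4.1 p [ 0.5024 -0.2162  0.2367] rot [2.998 0.143 2.573] F [-0.51  0.37 -0.49] w 0.0005 q [-0.57  0.32  1.21  1.95 -0.54  1.    1.9 ]
```

```bash
cat > fit.py <<'E'
from h import *
import itertools
from scipy.optimize import least_squares
D=[([0.19098993,0.59458282,0.22182028],[-3.14001385,0,2.83084],[-1.3282,.4119,-.01275,1.59702,.00558,1.13429,-.08221]),
([.3758,.358,.2604],[-3.138,-.003,-3.092],[-.89,.2,.04,1.8,-.01,1.15,.77]),
([.4043,.0492,.2737],[-3.14,.306,-3.115],[-.72,-.27,.33,2.24,.25,.88,1.07]),
([.4552,-.1763,.2061],[3.107,.383,-3.128],[-.68,-.05,1.1,2.25,-.26,.59,2.21]),
([.5309,-.2379,.1971],[3.117,.306,-3.12],[-.4,.35,1.05,2.01,-.7,.83,2.64]),
([.5524,-.2161,.1197],[-3.129,.436,3.113],[-.22,.37,.73,2.18,-1.03,.46,2.85]),
([.5024,-.2162,.2367],[2.998,.143,2.573],[-.57,.32,1.21,1.95,-.54,1.,1.9])]
s=bot.state(); D.append((s['ee_pos'],s['tcp_rot'],s['joint_pos']))
ax='zyzyzyz'
def Rs(q,sg,off):
    out=[];R=Ro.identity()
    for a,x,s_,o in zip(ax,q,sg,off):
        R=R*Ro.from_euler(a,s_*x+o); out.append(R)
    return out
if __name__=='__main__':
  best=[]
  for sg in itertools.product([1,-1],repeat=4):
   for s2 in itertools.product([1,-1],repeat=3):
    S=[sg[0],s2[0],sg[1],s2[1],sg[2],s2[2],sg[3]]
    def f(o):
        r=[]
        off=[o[0],o[1],0,o[2],0,o[3],o[4]]
        for p,e,q in D: r+=list((Rs(q,S,off)[-1].inv()*Ro.from_euler('xyz',e)).as_rotvec())
        return r
    for o0 in ([0,0,0,0,0],[0,0,0,0,np.pi],[0,0,0,np.pi,0]):
      sol=least_squares(f,o0); best.append((sol.cost,S,sol.x))
  best.sort(key=lambda b:b[0])
  for b in best[:6]: print(b)
E
python3 fit.py
```

```text
(np.float64(0.0001264324319879072), [-1, -1, -1, -1, 1, -1, -1], array([ 3.1354,  0.0036,  3.1379, -3.1416,  4.7043]))
(np.float64(0.00012643243198790744), [-1, -1, -1, -1, -1, -1, -1], array([ 3.1354,  0.0036, -0.0037, -0.    ,  4.7043]))
(np.float64(0.00012643243198790747), [-1, -1, -1, -1, -1, -1, -1], array([ 3.1354,  0.0036,  6.2795, -0.    ,  4.7043]))
(np.float64(0.00012643243198790798), [-1, -1, 1, -1, 1, -1, -1], array([ 3.1354, -3.138 ,  6.2795, -3.1416,  4.7043]))
(np.float64(0.000126432431987909), [-1, -1, 1, -1, -1, -1, -1], array([ 3.1354, -3.138 ,  3.1379, -0.    ,  4.7043]))
(np.float64(0.00012643243198790988), [-1, 1, -1, 1, 1, 1, -1], array([-0.0062, -0.0036, -3.1379,  3.1416,  1.5627]))
```

```bash
cat > kin.py <<'E'
from fit import *
S=[-1,1,-1,1,-1,1,-1]; OFF=[0,0,0,0,0,0,np.pi/2]
def rows(q):
    M=[np.eye(3)[:,2:]]
    R=Rs(q,S,OFF)
    for i in (0,1,2,3,4,5,6): M.append(R[i].as_matrix())
    return np.hstack(M)
A=np.vstack([rows(q) for p,e,q in D]); b=np.hstack([p for p,e,q in D])
lam=0.01
X=np.linalg.solve(A.T@A+lam**2*np.eye(A.shape[1]),A.T@b)
def fk(q): return rows(q)@X, Rs(q,S,OFF)[-1]
if __name__=='__main__':
    print(X[0]); print(X[1:].reshape(-1,3)); print((A@X-b).reshape(-1,3)*1000)
    for p,e,q in D: print((Rs(q,S,OFF)[-1].inv()*Ro.from_euler('xyz',e)).as_rotvec())
E
python3 kin.py
```

```text
0.13827814494378274
[[ 0.0039 -0.0145  0.1383]
 [ 0.002  -0.0145  0.2627]
 [ 0.0018 -0.0104  0.2627]
 [-0.0031 -0.0104  0.2278]
 [ 0.0069  0.0012  0.2278]
 [ 0.0026  0.0012  0.1691]
 [-0.0001 -0.0035  0.1691]]
[[-1.2631 -0.4401 -0.3657]
 [ 0.8102  0.794  -0.6694]
 [ 0.413  -1.3851 -0.4932]
 [ 0.7708 -0.3215  0.5472]
 [-0.0581  1.1034  0.4237]
 [-1.3195 -0.1661 -1.1225]
 [ 0.6389  0.2666  1.7321]
 [ 0.0551  0.0529 -0.066 ]]
[-0.      0.0001 -0.    ]
[-0.0015 -0.0036 -0.0037]
[ 0.0042  0.0027 -0.0064]
[-0.0057  0.0037  0.0001]
[ 0.0024 -0.003   0.004 ]
[-0.0038 -0.0024 -0.0078]
[ 0.0006 -0.0011  0.0055]
[ 0. -0. -0.]
```

```bash
cat > ik.py <<'E'
from kin import *
LO=np.array([-2.95,-.29,-1.47,.14,-1.03,.13,-2.86]);HI=np.array([2.95,1.99,1.44,2.54,4.17,1.85,2.86])
def ik(p,R,q0,w=0.02,qref=None):
    qref=q0 if qref is None else qref
    def f(q):
        a,B=fk(q); return np.r_[(a-p)*10,(B.inv()*R).as_rotvec()*3,w*(q-qref)]
    s=least_squares(f,np.clip(q0,LO+.02,HI-.02),bounds=(LO+.01,HI-.01))
    a,B=fk(s.x); return s.x,np.linalg.norm(a-p),np.linalg.norm((B.inv()*R).as_rotvec())
if __name__=='__main__':
    for nm,p in [('btn',[.533,-.244,.055]),('lip0',[.512,-.056,.078]),('lip1',[.559,-.056,.134])]:
        for t in (0.,.3,.5,.7,.87):
            for j3 in (0,.8,-.8):
                q0=np.array([.4,.3,j3,1.9,0.,.9,1.5])
                q,a,b=ik(np.array(p),Rt(t),q0)
                print(nm,t,j3,np.round(q,2),'mm',round(a*1000,1),'rad',round(b,3), 'margin',round(np.min(np.r_[q-LO,HI-q]),2))
E
python3 ik.py
```

```text
btn 0.0 0 [ 0.44  0.54 -0.13  1.84  0.1   0.77  1.86] mm 0.0 rad 0.0 margin 0.64
btn 0.0 0.8 [ 0.21  0.54  0.18  1.86 -0.13  0.76  2.06] mm 0.0 rad 0.0 margin 0.63
btn 0.0 -0.8 [ 0.66  0.58 -0.44  1.83  0.32  0.81  1.66] mm 0.0 rad 0.0 margin 0.68
btn 0.3 0 [ 0.67  0.46 -0.32  2.05  0.05  0.37  1.96] mm 0.0 rad 0.0 margin 0.24
btn 0.3 0.8 [ 0.53  0.45 -0.14  2.06 -0.19  0.37  2.19] mm 0.0 rad 0.0 margin 0.24
btn 0.3 -0.8 [ 0.81  0.49 -0.49  2.04  0.28  0.39  1.75] mm 0.0 rad 0.0 margin 0.26
btn 0.5 0 [ 1.04  0.53 -0.7   2.17  0.74  0.14  1.37] mm 0.1 rad 0.001 margin 0.01
btn 0.5 0.8 [ 0.77  0.46 -0.34  2.18 -0.78  0.14  2.85] mm 1.6 rad 0.011 margin 0.01
btn 0.5 -0.8 [ 1.04  0.53 -0.7   2.17  0.74  0.14  1.36] mm 0.1 rad 0.001 margin 0.01
btn 0.7 0 [ 1.54  1.01 -1.36  2.28  1.92  0.56  0.51] mm 0.0 rad 0.0 margin 0.11
btn 0.7 0.8 [ 1.17  0.55 -0.7   2.16 -0.62  0.14  2.85] mm 20.2 rad 0.14 margin 0.01
btn 0.7 -0.8 [ 1.56  1.08 -1.43  2.28  1.9   0.64  0.58] mm 0.0 rad 0.0 margin 0.04
btn 0.87 0 [ 1.65  1.28 -1.46  2.35  2.22  0.69  0.47] mm 0.0 rad 0.0 margin 0.01
btn 0.87 0.8 [ 1.4
[... 1996 characters left out ...]
d 0.0 margin 0.05
lip1 0.5 0.8 [ 0.05  0.21 -0.03  2.25 -0.12  0.18  1.74] mm 0.0 rad 0.0 margin 0.05
lip1 0.5 -0.8 [ 0.32  0.23 -0.34  2.23  0.31  0.2   1.32] mm 0.0 rad 0.0 margin 0.07
lip1 0.7 0 [ 1.16  0.66 -1.43  2.36  1.84  0.63 -0.01] mm 0.1 rad 0.0 margin 0.04
lip1 0.7 0.8 [-0.11  0.17  0.21  2.32 -1.02  0.14  2.67] mm 18.2 rad 0.116 margin 0.01
lip1 0.7 -0.8 [ 1.17  0.69 -1.46  2.36  1.84  0.67  0.02] mm 0.0 rad 0.0 margin 0.01
lip1 0.87 0 [ 0.35  0.16 -0.24  2.3  -1.02  0.14  2.73] mm 38.7 rad 0.246 margin 0.01
lip1 0.87 0.8 [ 0.34  0.16 -0.23  2.3  -1.02  0.14  2.73] mm 38.6 rad 0.246 margin 0.01
lip1 0.87 -0.8 [ 1.17  0.8  -1.46  2.47  2.25  0.82 -0.28] mm 0.0 rad 0.0 margin 0.01
```

```bash
cat >> h.py <<'E'
def Rb(lean,yaw=0.03):
    # jaws along box x, hand leaning to -y by lean (tool z tips to +y)
    return Ro.from_euler('z',yaw)*Ro.from_rotvec([lean,0,0])*Ro.from_euler('xyz',[np.pi,0,np.pi/2])
E
python3 - <<'E'
from ik import *
q=bot.state()['joint_pos']
R=Rb(.25); print(R.as_matrix())
for p in ([.525,-.248,.13],[.525,-.248,.05]):
    for q0 in (q,[.4,.5,0,1.85,0,.8,.4]):
        x,a,b=ik(np.array(p),R,np.array(q0)); print(np.round(x,2),a,b)
plan([.525,-.252,.2],Rb(.2),step=.04)
E
```

```text
[[-0.0291  0.9996 -0.0074]
 [ 0.9685  0.03    0.2473]
 [ 0.2474  0.     -0.9689]]
[-0.2   0.77  1.09  1.75 -0.86  1.34  1.21] 1.0824102457404765e-05 5.748483577245294e-05
[ 0.55  0.51 -0.1   1.7  -0.2   1.06  0.61] 3.859331247748068e-06 3.063348172859203e-05
[-0.15  0.86  1.    1.8  -0.95  1.23  1.28] 1.0205289774904042e-05 4.9834612013537645e-05
[ 0.58  0.62 -0.13  1.74 -0.18  0.91  0.62] 2.8835146121353542e-06 3.0084934143716724e-05
-2.34 -1.7 2.77 0.017 0.04 0.164; -1.08 -0.5 1.08 0.017 0.04 0.164; 0.0 0.0 0.0 0.017 0.04 0.164; 0.0 0.0 0.0 0.017 0.04 0.164; 0.0 0.0 0.0 0.017 0.04 0.164; 
end [ 0.525 -0.252  0.2  ] left 0.0
```

```bash
python3 -m handwheel '-2.3 -1.7 2 0.017 0.04 0.164; -1 -0.5 0.5 0.017 0.04 0.164; 0 0 0 0.017 0.04 0.164; 0 0 0 0.017 0.04 0.164; 0 0 0 0.017 0.04 0.164';  python3 -c "
from h import *
st()
plan([.525,-.25,.13],Rb(.25),step=.04)"
```

```text
time_s: 4.72
ee_pos: [0.5243, -0.2414, 0.2128]
tcp_rot: [3.098, -0.171, 1.767]
wrist_force: [0.1, -1.0, -0.2]
width: 0.0007
t 4.725 p [ 0.5243 -0.2414  0.2128] rot [ 3.098 -0.171  1.767] F [ 0.08 -1.   -0.24] w 0.0007 q [-0.33  0.67  1.23  1.72 -0.76  1.39  1.28]
-1.08 -0.21 3.84 0.008 0.071 0.154; -1.37 0.01 3.76 0.001 0.005 0.01; -0.11 0.0 0.3 0.0 0.0 -0.0; 0.0 0.0 0.0 -0.0 0.0 -0.0; 0.0 0.0 0.0 0.0 0.0 -0.0; 
end [ 0.525 -0.25   0.13 ] left 0.0
```

```bash
python3 -m handwheel '-1.1 -0.2 3.8 0.008 0.07 0.154; -1.3 0 3.7 0 0 0.01; 0 0 0 0 0 0; 0 0 0 0 0 0; 0 0 0 0 0 0';  python3 - <<'E'
from h import *
st()
plan([.525,-.249,.065],Rb(.25),step=.04)
for n in ['scene','top','wrist']:
    c=bot.camera(n); im=c['color']
    if n=='scene': im=cv2.resize(im[150:310,230:430],None,fx=3.5,fy=3.5)
    if n=='top': im=cv2.resize(im[110:255,260:430],None,fx=4,fy=4)
    cv2.imwrite(f'pics/{n}3.png',im)
E
```

```text
time_s: 5.35
ee_pos: [0.5271, -0.2444, 0.1352]
tcp_rot: [-3.14, -0.253, 1.601]
wrist_force: [0.1, 0.4, 0.0]
width: 0.0007
t 5.35 p [ 0.5271 -0.2444  0.1352] rot [-3.14  -0.253  1.601] F [0.14 0.41 0.03] w 0.0007 q [-0.22  0.8   1.14  1.74 -0.89  1.38  1.23]
-1.25 -0.12 3.8 -0.002 -0.003 0.001; -0.94 -0.1 2.89 -0.0 -0.0 -0.0; 0.0 0.0 0.0 0.0 -0.0 0.0; 0.0 0.0 0.0 0.0 -0.0 0.0; 0.0 0.0 0.0 0.0 -0.0 0.0; 
end [ 0.525 -0.249  0.065] left 0.0
```

View pics/scene3.png

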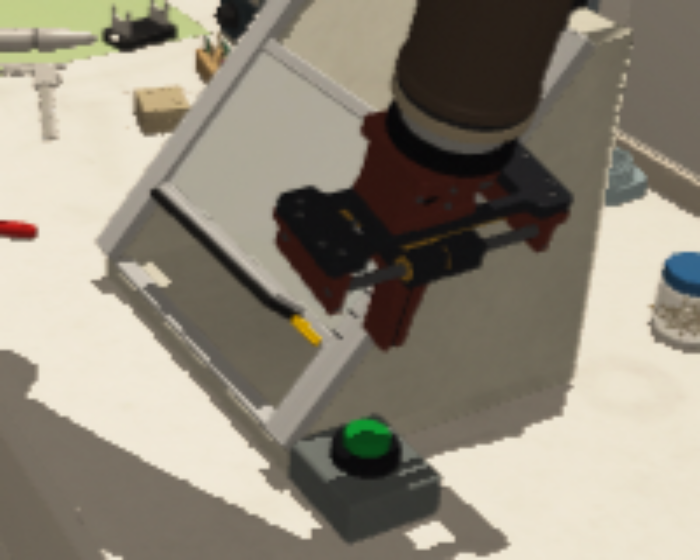

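View pics/wrist3.png

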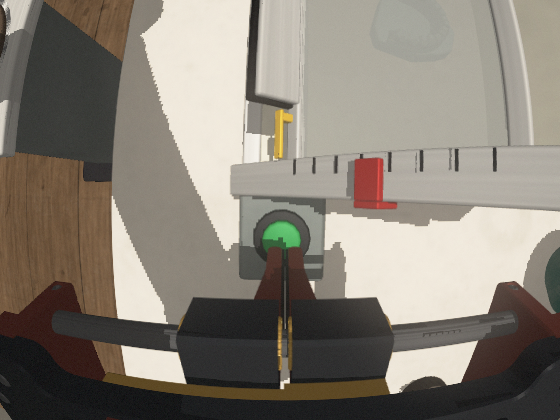

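```bash
python3 -m handwheel '-1.1 -0.1 3.8 0 0 0; -0.8 -0.1 2.5 0 0 0; 0 0 0 0 0 0; 0 0 0 0 0 0; 0 0 0 0 0 0';  python3 - <<'E'
from h import *
st()
plan([.525,-.244,.045],Rb(.25),step=.02)
for n in ['scene','wrist']:
    c=bot.camera(n); im=c['color']
    if n=='scene': im=cv2.resize(im[150:310,230:430],None,fx=3.5,fy=3.5)
    cv2.imwrite(f'pics/{n}4.png',im)
E
```

```text
time_s: 6.12
ee_pos: [0.5276, -0.2479, 0.0725]
tcp_rot: [3.136, -0.251, 1.605]
wrist_force: [-0.8, 0.1, 0.9]
width: 0.0005
t 6.125 p [ 0.5276 -0.2479  0.0725] rot [ 3.136 -0.251  1.605] F [-0.79  0.12  0.94] w 0.0005 q [-0.18  0.86  1.07  1.78 -0.96  1.29  1.29]
-0.21 -0.19 1.98 0.005 -0.001 0.004; -0.08 -0.07 0.79 0.0 -0.0 0.0; 0.0 0.0 0.0 0.0 0.0 0.0; 0.0 0.0 0.0 0.0 0.0 0.0; 0.0 0.0 0.0 0.0 0.0 0.0; 
end [ 0.525 -0.244  0.045] left 0.0
```

View pics/scene4.png

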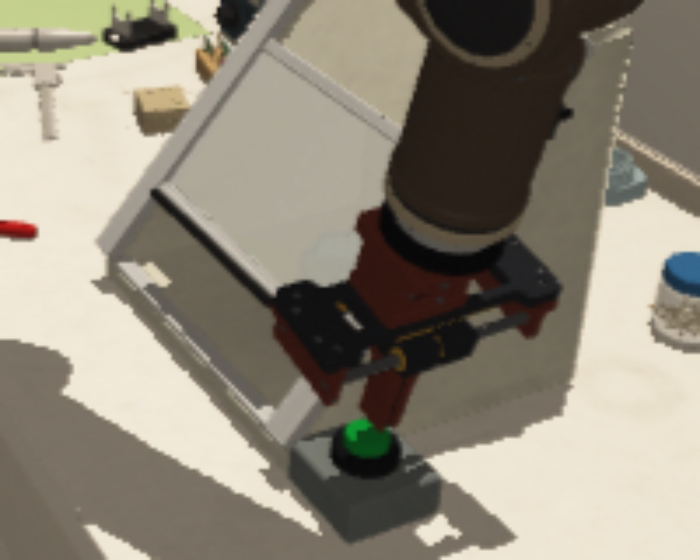

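View pics/wrist4.png

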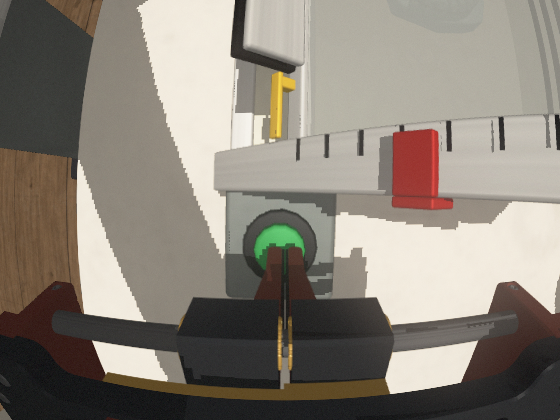

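```bash
python3 -m handwheel '-0.2 -0.1 1.5 0 0 0; -0.1 0 0.5 0 0 0; 0 0 0.3 0 0 0; 0 0 0.2 0 0 0; 0 0 0 0 0 0'; python3 -c "
from h import *
st()"
```

```text
time_s: 6.85
ee_pos: [0.5273, -0.2466, 0.0547]
tcp_rot: [3.128, -0.253, 1.605]
wrist_force: [-1.8, 1.2, 4.1]
width: 0.0005
t 6.85 p [ 0.5273 -0.2466  0.0547] rot [ 3.128 -0.253  1.605] F [-1.85  1.21  4.13] w 0.0005 q [-0.16  0.87  1.03  1.8  -0.97  1.25  1.3 ]
```

```bash
python3 -m handwheel '0 0 0.5 0 0 0; 0 0 0.6 0 0 0; 0 0 0.5 0 0 0; 0 0 0.3 0 0 0; 0 0 0.2 0 0 0'; python3 - <<'E'
from h import *
st()
c=bot.camera('wrist'); cv2.imwrite('pics/wrist5.png',c['color'][180:300,200:360].repeat(4,0).repeat(4,1))
st()
E
```

```text
time_s: 7.48
ee_pos: [0.5274, -0.2467, 0.0541]
tcp_rot: [3.112, -0.26, 1.603]
wrist_force: [-3.8, 2.0, 15.5]
width: 0.0005
t 7.475 p [ 0.5274 -0.2467  0.0541] rot [ 3.112 -0.26   1.603] F [-3.85  1.98 15.45] w 0.0005 q [-0.15  0.85  1.01  1.81 -0.98  1.24  1.31]
t 7.525 p [ 0.5274 -0.2467  0.0539] rot [ 3.112 -0.26   1.603] F [-4.15  1.52 21.06] w 0.0004 q [-0.15  0.86  1.01  1.81 -0.98  1.24  1.31]
```

View pics/wrist5.png

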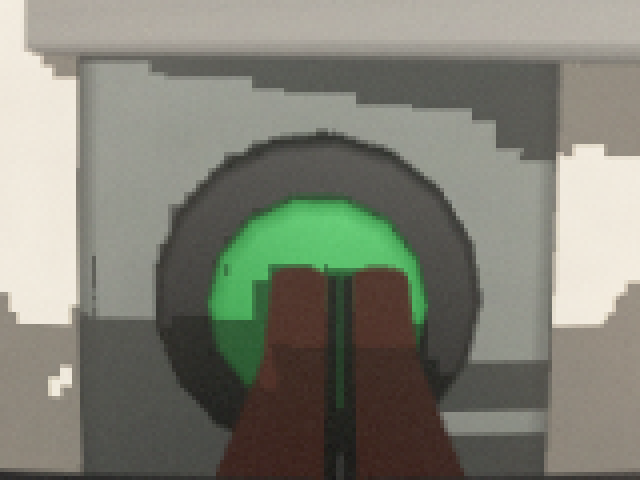

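The force has risen to 21 N with almost no travel. The low edge of the fingertips is probably on the black collar, since the tip sits about 12 mm off the button's centre. I'll lift and shift 11 mm in +y so that edge is centred.

```bash
python3 -m handwheel '0 0 -1 0 0 0; 0.3 -0.1 -0.5 0 0 0; 0.7 -0.1 0 0 0 0; 0 0 0 0 0 0; 0 0 0 0 0 0'; python3 - <<'E'
from h import *
st()
plan([.525,-.235,.058],Rb(.25),step=.02)
E
```

```text
time_s: 8.15
ee_pos: [0.524, -0.2388, 0.07]
tcp_rot: [3.113, -0.262, 1.603]
wrist_force: [0.6, 1.2, -0.3]
width: 0.0001
t 8.15 p [ 0.524  -0.2388  0.07  ] rot [ 3.113 -0.262  1.603] F [ 0.55  1.19 -0.3 ] w 0.0001 q [-0.17  0.83  1.03  1.82 -0.96  1.25  1.29]
0.06 0.07 1.26 0.028 -0.012 0.002; 0.0 0.0 0.0 -0.0 0.0 0.0; 0.0 0.0 0.0 0.0 -0.0 0.0; 0.0 0.0 0.0 0.0 0.0 0.0; 0.0 0.0 0.0 0.0 -0.0 0.0; 
end [ 0.525 -0.235  0.058] left 0.0
```

```bash
python3 -m handwheel '0 0 1.2 0.028 0 0; 0 0 0.2 0 0 0; -0.05 0 0.2 0 0 0; -0.05 0 0.2 0 0 0; -0.05 0 0.2 0 0 0'; python3 - <<'E'
from h import *
st()
c=bot.camera('wrist'); cv2.imwrite('pics/wrist6.png',c['color'][180:300,200:360].repeat(4,0).repeat(4,1))
st()
E
```

```text
time_s: 8.78
ee_pos: [0.5247, -0.2352, 0.0541]
tcp_rot: [3.14, -0.266, 1.604]
wrist_force: [-4.2, 2.0, 22.7]
width: 0.0005
t 8.775 p [ 0.5247 -0.2352  0.0541] rot [ 3.14  -0.266  1.604] F [-4.16  1.98 22.69] w 0.0005 q [-0.17  0.86  1.01  1.81 -0.96  1.25  1.28]
t 8.825 p [ 0.5247 -0.2352  0.0541] rot [ 3.14  -0.266  1.604] F [-4.35  3.55 22.23] w 0.0008 q [-0.17  0.86  1.01  1.81 -0.96  1.25  1.28]
```

View pics/wrist6.png

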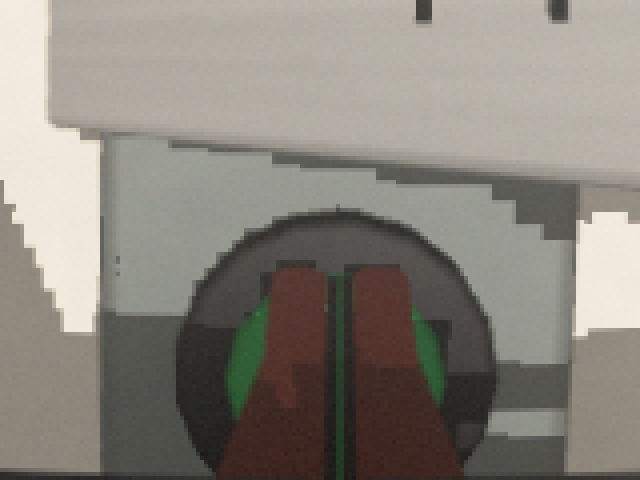

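```bash
for r in 1; do python3 -m handwheel '0.03 0 -0.15 0 0 0; 0 0 0 0 0 0; 0 0 0 0 0 0; 0 0 0 0 0 0; 0 0 0 0 0 0'; done; python3 -c "
from h import *
for i in range(3): bot.camera('wrist'); st()"
python3 -m handwheel '0.05 0 -0.2 0 0 0; 0 0 0 0 0 0; 0 0 0 0 0 0; 0 0 0 0 0 0; 0 0 0 0 0 0'; python3 -c "
from h import *
for i in range(3): bot.camera('wrist'); st()"
```

```text
time_s: 9.45
ee_pos: [0.5245, -0.2352, 0.0564]
tcp_rot: [3.139, -0.268, 1.603]
wrist_force: [0.1, 0.3, 3.3]
width: 0.0006
t 9.5 p [ 0.5245 -0.2351  0.0564] rot [ 3.139 -0.268  1.604] F [-0.3   0.54  4.19] w 0.0005 q [-0.17  0.85  1.02  1.81 -0.96  1.26  1.28]
t 9.55 p [ 0.5245 -0.2352  0.0564] rot [ 3.139 -0.268  1.603] F [0.15 0.23 4.35] w 0.0006 q [-0.17  0.85  1.02  1.81 -0.96  1.26  1.28]
t 9.6 p [ 0.5245 -0.2352  0.0564] rot [ 3.139 -0.268  1.603] F [-0.97  0.29  3.46] w 0.0003 q [-0.17  0.85  1.02  1.81 -0.96  1.26  1.28]
time_s: 10.22
ee_pos: [0.5245, -0.2352, 0.0583]
tcp_rot: [3.139, -0.268, 1.603]
wrist_force: [-0.0, -0.1, 2.4]
width: 0.0007
t 10.275 p [ 0.5245 -0.2351  0.0584] rot [ 3.139 -0.268  1.604] F [0.   0.59 3.01] w 0.0005 q [-0.17  0.85  1.02  1.8  -0.95  1.26  1.28]
t 10.325 p [ 0.5245 -0.2351  0.0583] rot [ 3.139 -0.268  1.604] F [-0.56 -0.33  2.82] w 0.0003 q [-0.17  0.85  1.02  1.8  -0.95  1.26  1.28]
t 10.375 p [ 0.5245 -0.2351  0.0583] rot [ 3.14  -0.268  1.604] F [-0.74 -0.04  2.17] w 0.0007 q [-0.17  0.85  1.02  1.8  -0.95  1.26  1.28]
```

The force falls off like a spring as I lift (4 N, then 2.7 N 2 mm higher). So the 22 N hard stop at z = 0.054 was the button fully down, and it is pressed. Next I retreat and plan the lip pose.

```bash
python3 -m handwheel '0 0 -3 0 0 0; 0 0 -5 0 0 0; 0 0 -5 0 0 0; 0 0 0 0 0 0; 0 0 0 0 0 0'; cat >> h.py <<'E'
def Rf(tilt,yaw=0.03):
    return Rt(tilt,yaw)*Ro.from_euler('z',np.pi)
E
python3 - <<'E'
from ik import *
st()
q=bot.state()['joint_pos']
for nm,F in (('Rt',Rt),('Rf',Rf)):
  for t in (.1,.25,.4):
    for p in ([.44,-.06,.17],[.47,-.06,.075],[.505,-.06,.075],[.555,-.06,.135]):
        x,a,b=ik(np.array(p),F(t),q,w=.005,qref=q); print(nm,t,p,np.round(x,2),round(a*1000,1),round(b,3))
E
```

```text
time_s: 11.0
ee_pos: [0.5247, -0.2694, 0.1845]
tcp_rot: [-3.14, -0.269, 1.603]
wrist_force: [0.5, 0.0, -0.8]
width: 0.0006
t 11.0 p [ 0.5247 -0.2694  0.1845] rot [-3.14  -0.269  1.603] F [ 0.51  0.02 -0.76] w 0.0006 q [-0.16  0.74  1.12  1.66 -0.81  1.46  1.18]
Rt 0.1 [0.44, -0.06, 0.17] [-0.63  0.1   0.72  2.19 -0.11  0.78  1.76] 0.0 0.0
Rt 0.1 [0.47, -0.06, 0.075] [-0.51  0.36  0.66  2.21 -0.43  0.58  2.06] 0.0 0.0
Rt 0.1 [0.505, -0.06, 0.075] [-0.5   0.41  0.66  2.14 -0.46  0.62  2.08] 0.0 0.0
Rt 0.1 [0.555, -0.06, 0.135] [-0.56  0.41  0.75  1.98 -0.41  0.8   2.02] 0.0 0.0
Rt 0.25 [0.44, -0.06, 0.17] [-0.58 -0.01  0.63  2.3  -0.03  0.6   1.68] 0.0 0.0
Rt 0.25 [0.47, -0.06, 0.075] [-0.41  0.28  0.53  2.33 -0.48  0.36  2.12] 0.0 0.0
Rt 0.25 [0.505, -0.06, 0.075] [-0.4   0.33  0.53  2.25 -0.51  0.4   2.14] 0.0 0.0
Rt 0.25 [0.555, -0.06, 0.135] [-0.54  0.32  0.69  2.1  -0.44  0.58  2.05] 0.0 0.0
Rt 0.4 [0.44, -0.06, 0.17] [-0.5  -0.08  0.53  2.4   0.03  0.41  1.62] 0.0 0.0
Rt 0.4 [0.47, -0.06, 0.075] [ 0.39  0.25 -0.4   2.4   0.56  0.14  1.07] 0.0 0.0
Rt 0.4 [0.505, -0.06, 0.075] [-0.
[... 395 characters left out ...]
5] [-0.87  0.82  1.43  1.99 -0.99  1.14 -0.58] 0.0 0.0
Rf 0.25 [0.44, -0.06, 0.17] [-0.6  -0.    0.68  2.29 -0.05  0.6  -1.43] 0.0 0.0
Rf 0.25 [0.47, -0.06, 0.075] [-0.83  0.46  1.13  2.34 -1.02  0.56 -0.46] 0.0 0.0
Rf 0.25 [0.505, -0.06, 0.075] [-0.78  0.51  1.08  2.27 -1.02  0.6  -0.49] 0.0 0.0
Rf 0.25 [0.555, -0.06, 0.135] [-0.91  0.65  1.36  2.11 -1.02  0.88 -0.53] 0.0 0.0
Rf 0.4 [0.44, -0.06, 0.17] [-0.27 -0.06  0.34  2.39 -0.05  0.41 -1.43] 0.0 0.0
Rf 0.4 [0.47, -0.06, 0.075] [-0.29  0.23  0.41  2.44 -1.02  0.17 -0.46] 0.0 0.0
Rf 0.4 [0.505, -0.06, 0.075] [-0.34  0.29  0.47  2.37 -1.02  0.21 -0.47] 0.0 0.0
Rf 0.4 [0.555, -0.06, 0.135] [-0.85  0.41  1.15  2.23 -1.02  0.54 -0.5 ] 0.0 0.0
```

```bash
python3 -c "
from h import *
plan([.45,-.2,.2],Rt(.1),step=.04)"
```

```text
2.84 -2.81 0.16 0.014 -0.031 -0.167; 3.27 -2.3 0.1 0.014 -0.031 -0.167; 2.09 -0.99 0.02 0.014 -0.031 -0.167; 0.0 0.0 0.0 0.014 -0.031 -0.167; 0.0 0.0 0.0 0.014 -0.031 -0.167; 
end [ 0.45 -0.2   0.2 ] left 0.0
```

```bash
python3 -m handwheel '2.8 -2.8 0.2 0.014 -0.031 -0.167; 3.2 -2.3 0.1 0.014 -0.031 -0.167; 2 -1 0 0.014 -0.031 -0.167; 0 0 0 0.014 -0.031 -0.167; 0 0 0 0.014 -0.031 -0.167';python3 -c "
from h import *
st()
plan([.43,-.06,.2],Rt(.1),step=.04)"
```

```text
time_s: 11.62
ee_pos: [0.4451, -0.1965, 0.1918]
tcp_rot: [3.073, -0.076, 2.472]
wrist_force: [0.4, 0.0, 0.4]
width: 0.0005
t 11.625 p [ 0.4451 -0.1965  0.1918] rot [ 3.073 -0.076  2.472] F [0.35 0.03 0.43] w 0.0005 q [-0.48  0.42  1.13  1.96 -0.5   1.13  1.77]
2.82 2.83 0.17 0.013 -0.034 -0.166; 2.32 3.26 0.04 0.013 -0.034 -0.166; 1.74 3.6 -0.07 0.013 -0.034 -0.166; 0.49 1.68 -0.08 0.013 -0.034 -0.166; 0.0 0.0 0.0 0.003 -0.009 -0.042; 
end [ 0.43 -0.06  0.2 ] left 0.0
```

```bash
python3 -m handwheel '2.8 2.8 0.1 0.013 -0.034 -0.166; 2.3 3.2 0 0.013 -0.034 -0.166; 1.7 3.6 0 0.013 -0.034 -0.166; 0.5 1.7 0 0.013 -0.034 -0.166; 0 0 0 0 -0.01 -0.04';python3 - <<'E'
from h import *
st()
for n in ['scene','top','wrist']:
    c=bot.camera(n); im=c['color']
    cv2.imwrite(f'pics/{n}7r.png',im)
    if n=='scene': im=cv2.resize(im[150:310,230:430],None,fx=3.5,fy=3.5)
    if n=='top': im=cv2.resize(im[110:255,260:430],None,fx=4,fy=4)
    if n=='wrist': np.savez('w7.npz',**c)
    cv2.imwrite(f'pics/{n}7.png',im)
plan([.46,-.06,.085],Rt(.2),step=.04)
E
```

```text
time_s: 12.25
ee_pos: [0.4252, -0.0537, 0.194]
tcp_rot: [-3.141, 0.098, -3.082]
wrist_force: [0.7, -0.7, 0.1]
width: 0.0001
t 12.25 p [ 0.4252 -0.0537  0.194 ] rot [-3.141  0.098 -3.082] F [ 0.67 -0.71  0.07] w 0.0001 q [-1.13 -0.    1.19  2.2  -0.02  0.84  1.7 ]
-0.8 -0.17 3.92 0.001 -0.102 0.02; -0.4 -0.16 3.98 0.0 0.0 0.0; -0.35 -0.13 3.46 0.0 0.0 0.0; 0.0 0.0 0.0 0.0 0.0 0.0; 0.0 0.0 0.0 0.0 0.0 0.0; 
end [ 0.46  -0.06   0.085] left 0.0
```

View pics/scene7.png

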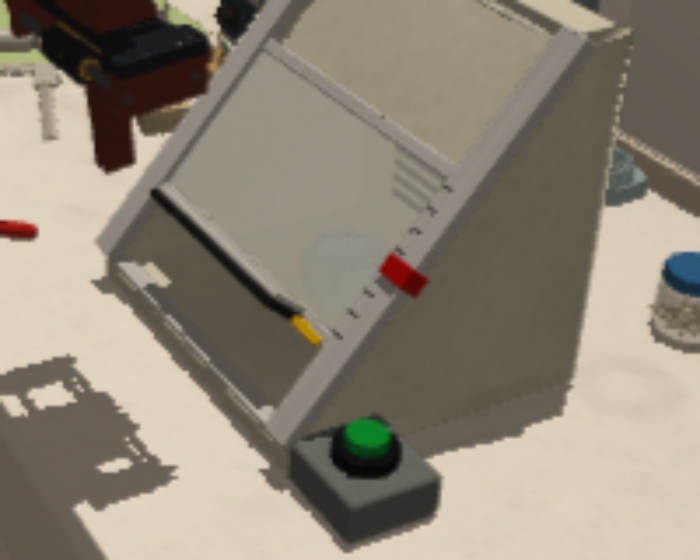

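View pics/wrist7.png

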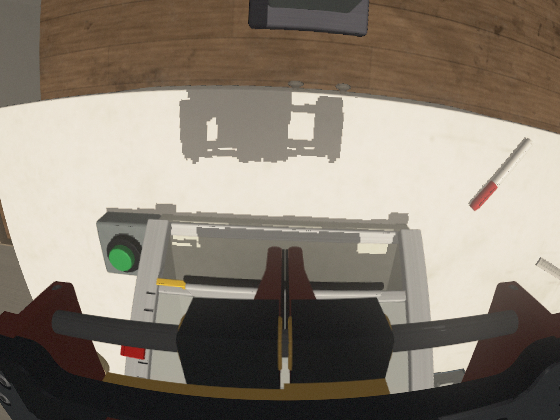

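View pics/top7.png

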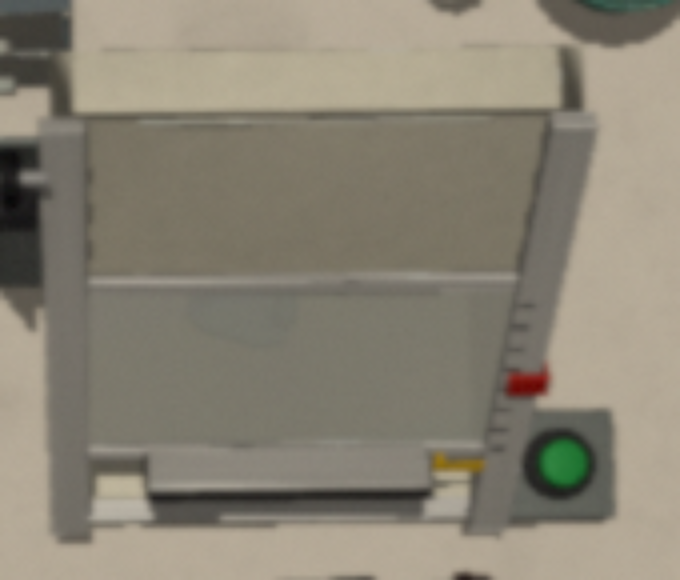

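```bash
python3 - <<'E'
from h import *
s=bot.state(); p=s['ee_pos']; R=Ro.from_euler('xyz',s['tcp_rot'])
for n,f,o in (('scene',3.5,(230,150)),('top',4,(260,110))):
    for off in ([0,0,0],[.01,.0135,0],[.01,-.0135,0],[-.01,-.0135,0],[-.01,.0135,0]):
        u=proj(n,p+R.apply(off)); print(n,off,u,(u-o+.5)*f-.5)
# button expected at z .0575
for z in (.0516,.0575): print(z,(proj('scene',[.525,-.2438,z])-[250,170]+.5)*4.2,(proj('top',[.525,-.2438,z])-[260,110]+.5)*4)
im=cv2.imread('pics/top7r.png'); cv2.imwrite('pics/t7b.png',cv2.resize(im[180:330,230:400],None,fx=4,fy=4))
im=cv2.imread('pics/scene7r.png'); cv2.imwrite('pics/s7b.png',cv2.resize(im[140:220,220:330],None,fx=6,fy=6))
E
```

```text
scene [0, 0, 0] [262.851  196.1053] [116.2284 162.6185]
scene [0.01, 0.0135, 0] [256.7331 195.1233] [ 94.816  159.1816]
scene [0.01, -0.0135, 0] [261.8225 199.6188] [112.6286 174.9158]
scene [-0.01, -0.0135, 0] [269.0438 197.0993] [137.9033 166.0975]
scene [-0.01, 0.0135, 0] [263.8523 192.6846] [119.733  150.6462]
top [0, 0, 0] [337.4966 264.2206] [311.4863 618.3825]
top [0.01, 0.0135, 0] [332.0515 268.6761] [289.7061 636.2046]
top [0.01, -0.0135, 0] [343.3498 268.0976] [334.8991 633.8904]
top [-0.01, -0.0135, 0] [342.9453 259.7621] [333.2813 600.5485]
top [-0.01, 0.0135, 0] [331.6415 260.3424] [288.066  602.8697]
0.0516 [356.9176 440.5843] [564.7647 463.1741]
0.0575 [357.7204 432.1982] [566.9123 462.783 ]
```

View pics/t7b.png

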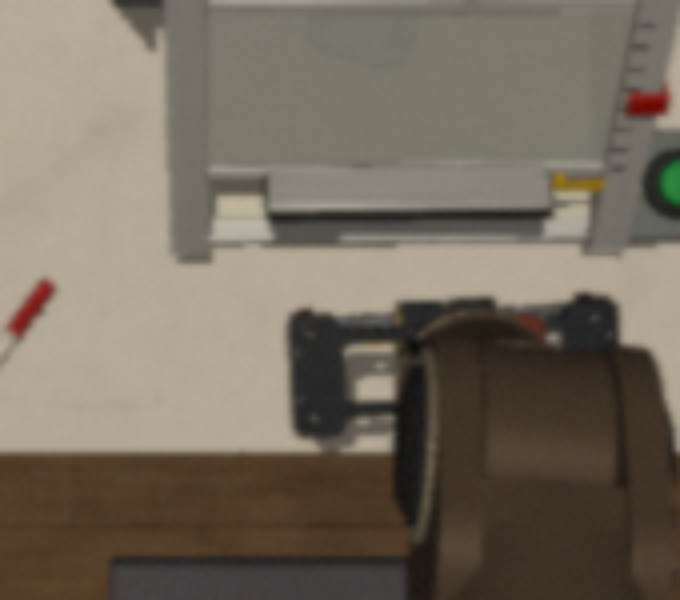

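View pics/s7b.png

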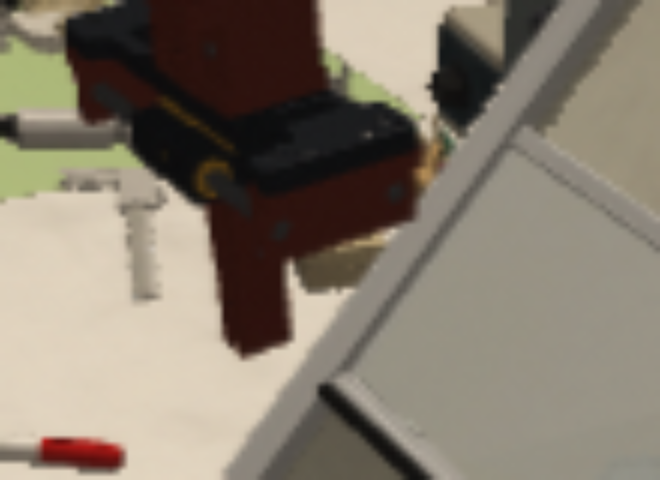

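```bash
python3 -m handwheel '-0.7 -0.1 3.9 0 -0.1 0.02; -0.4 -0.1 3.9 0 0 0; -0.2 -0.1 3.2 0 0 0; 0 0 0 0 0 0; 0 0 0 0 0 0';python3 - <<'E'
from h import *
st()
for n in ['scene','wrist']:
    c=bot.camera(n); im=c['color']
    if n=='scene': im=cv2.resize(im[150:310,230:430],None,fx=3.5,fy=3.5)
    cv2.imwrite(f'pics/{n}8.png',im)
plan([.485,-.058,.076],Rt(.2),step=.03)
E
```

```text
time_s: 13.02
ee_pos: [0.455, -0.0652, 0.0946]
tcp_rot: [-3.141, 0.195, -3.133]
wrist_force: [-0.4, -1.0, 0.6]
width: 0.0004
t 13.025 p [ 0.455  -0.0652  0.0946] rot [-3.141  0.195 -3.133] F [-0.4  -1.05  0.58] w 0.0004 q [-0.77  0.31  0.98  2.32 -0.61  0.53  2.25]
-2.13 0.47 2.06 -0.004 -0.003 -0.019; -0.41 0.08 0.4 0.0 0.0 0.0; 0.0 0.0 0.0 -0.0 -0.0 -0.0; 0.0 0.0 0.0 -0.0 -0.0 -0.0; 0.0 0.0 0.0 -0.0 -0.0 -0.0; 
end [ 0.485 -0.058  0.076] left 0.0
```

View pics/scene8.png

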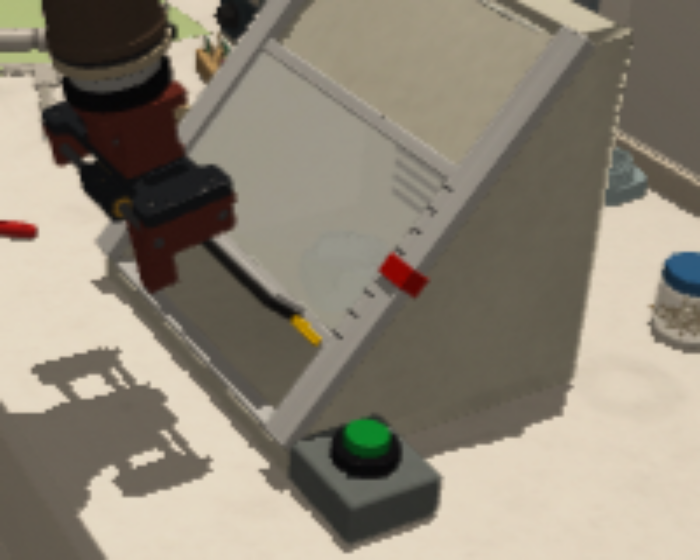

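View pics/wrist8.png

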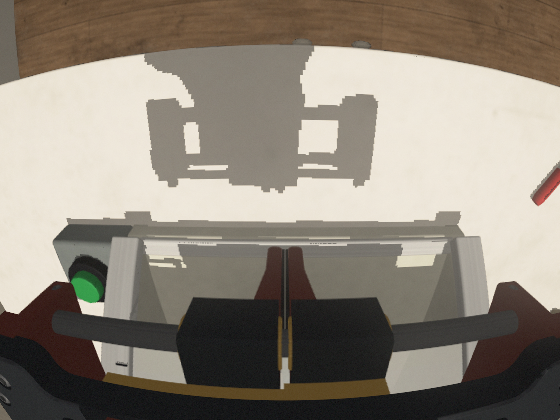

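```bash
python3 -m handwheel '0.4 0.3 2 0 0 -0.02; -1.5 0.2 0.3 0 0 0; -1 0 0.2 0 0 0; 0 0 0 0 0 0; 0 0 0 0 0 0';python3 - <<'E'
from h import *
st()
plan([.499,-.058,.075],Rt(.2),step=.01)
for n in ['scene']:
    c=bot.camera(n); im=c['color']
    im=cv2.resize(im[150:310,230:430],None,fx=3.5,fy=3.5)
    cv2.imwrite(f'pics/{n}9.png',im)
E
```

```text
time_s: 13.75
ee_pos: [0.4864, -0.0556, 0.0798]
tcp_rot: [-3.14, 0.206, -3.107]
wrist_force: [0.6, 0.8, 0.0]
width: 0.0005
t 13.75 p [ 0.4864 -0.0556  0.0798] rot [-3.14   0.206 -3.107] F [0.64 0.82 0.01] w 0.0005 q [-0.69  0.38  0.88  2.27 -0.7   0.51  2.33]
-0.82 -0.2 0.53 -0.001 0.006 0.004; -0.3 -0.07 0.19 0.0 0.0 0.0; 0.0 0.0 0.0 0.0 0.0 0.0; 0.0 0.0 0.0 0.0 0.0 0.0; 0.0 0.0 0.0 0.0 0.0 0.0; 
end [ 0.499 -0.058  0.075] left 0.0
```

View pics/scene9.png

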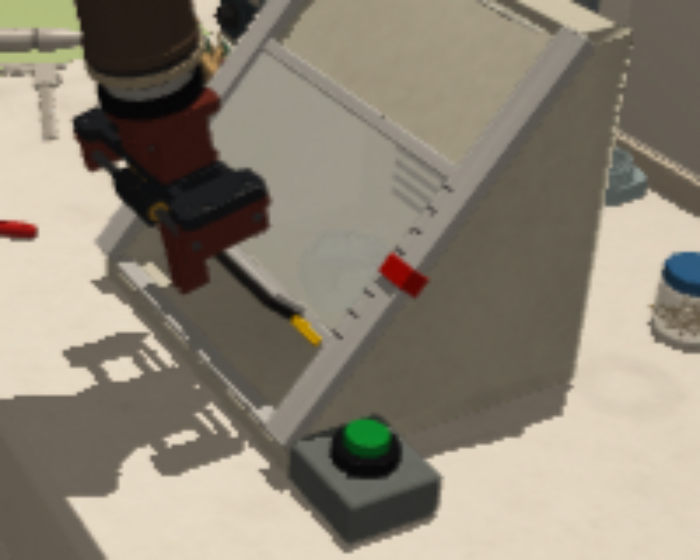

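```bash
python3 -m handwheel '0.2 0 1 0 0 0; -0.5 0 0.1 0 0 0; -0.4 0 0.1 0 0 0; -0.3 0 0 0 0 0; 0 0 0 0 0 0';python3 - <<'E'
from h import *
st()
E
```

```text
time_s: 14.42
ee_pos: [0.4947, -0.0552, 0.0677]
tcp_rot: [3.141, 0.198, -3.109]
wrist_force: [-0.1, -0.2, -0.9]
width: 0.0004
t 14.425 p [ 0.4947 -0.0552  0.0677] rot [ 3.141  0.198 -3.109] F [-0.1  -0.19 -0.88] w 0.0004 q [-0.65  0.42  0.83  2.25 -0.74  0.51  2.36]
```

```bash
python3 -m handwheel '-0.6 0 0.1 0 0 0; -0.4 0 -0.1 0 0 0; -0.5 0 -0.4 0 0 0; -0.5 0 -0.4 0 0 0; 0 0 0 0 0 0';python3 - <<'E'
from h import *
st()
for n in ['scene']:
    c=bot.camera(n); im=c['color']
    im=cv2.resize(im[150:310,230:430],None,fx=3.5,fy=3.5)
    cv2.imwrite(f'pics/{n}10.png',im)
E
```

```text
time_s: 15.05
ee_pos: [0.5078, -0.0548, 0.0774]
tcp_rot: [3.138, 0.187, -3.111]
wrist_force: [-2.7, -0.3, 0.9]
width: 0.0004
t 15.05 p [ 0.5078 -0.0548  0.0774] rot [ 3.138  0.187 -3.111] F [-2.68 -0.25  0.89] w 0.0004 q [-0.66  0.43  0.86  2.21 -0.71  0.56  2.32]
```

View pics/scene10.png

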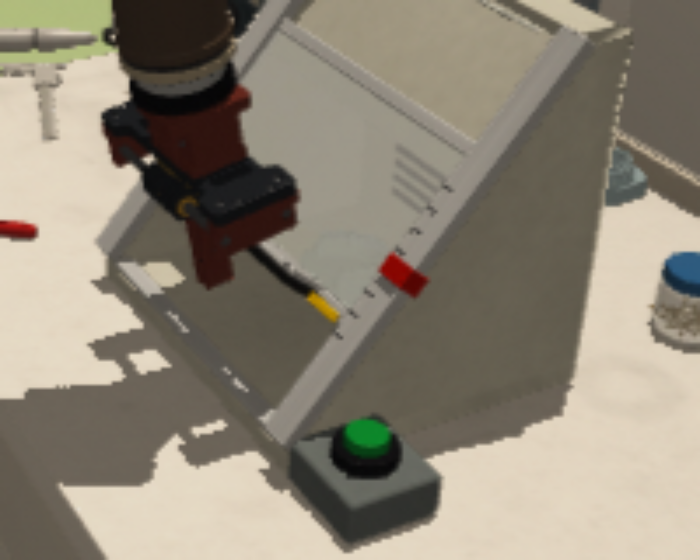

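```bash
python3 -m handwheel '-0.6 0 -0.45 0 0 0; -0.6 0 -0.45 0 0 0; -0.6 0 -0.45 0 0 0; -0.6 0 -0.45 0 0 0; 0 0 0 0 0 0'; cat > look.py <<'E'
import sys
from h import *
st()
k=sys.argv[1]
a=bot.camera('scene')['color']; b=bot.camera('top')['color']
cv2.imwrite(f'pics/s{k}.png',cv2.resize(a[190:270,290:370],None,fx=7.5,fy=7.5,interpolation=cv2.INTER_CUBIC))
cv2.imwrite(f'pics/t{k}.png',cv2.resize(b[170:250,340:420],None,fx=7.5,fy=7.5,interpolation=cv2.INTER_CUBIC))
E
python3 look.py 11
```

```text
time_s: 15.72
ee_pos: [0.5275, -0.0545, 0.1006]
tcp_rot: [3.137, 0.184, -3.112]
wrist_force: [-2.1, 0.3, 1.2]
width: 0.0004
t 15.725 p [ 0.5275 -0.0545  0.1006] rot [ 3.137  0.184 -3.112] F [-2.1   0.33  1.17] w 0.0004 q [-0.7   0.43  0.91  2.15 -0.66  0.63  2.26]
```

View pics/s11.png

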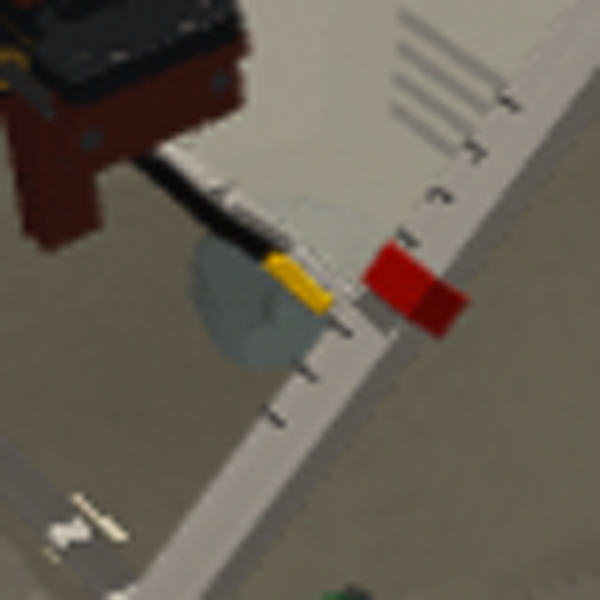

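View pics/t11.png

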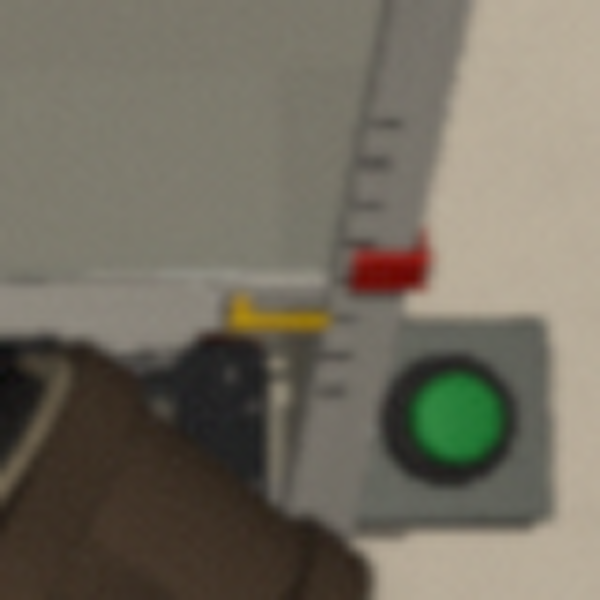

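```bash
cat > meas.py <<'E'
from h import *
import sys
def m(ps,bs,pt,bt):
    S=lambda u:(np.array(u)+.5)/7.5-.5+[290,190]
    T=lambda u:(np.array(u)+.5)/7.5-.5+[340,170]
    A,B=tri(S(ps),T(pt)),tri(S(bs),T(bt))
    d=B[0]-A[0]; print(A,B); a=np.radians(50); ex=np.array([np.cos(a)*np.cos(.03),np.cos(a)*np.sin(.03),np.sin(a)])
    print('diff',d,'along slope mm',1000*d@ex,'normal mm',1000*d@[-np.sin(a),0,np.cos(a)])
E
python3 -c "
from meas import *
m((325,303),(378,262),(328,320),(354,270))"
```

```text
(array([ 0.5546, -0.1809,  0.132 ]), array([ 0.0241, -0.0026]), array([-0.0088,  0.0156])) (array([ 0.5701, -0.1866,  0.1466]), array([ 0.1495, -0.0175]), array([-0.056 ,  0.0968]))
diff [ 0.0155 -0.0058  0.0146] along slope mm 21.013590031438586 normal mm -2.473952576834087
```

```bash
python3 -m handwheel '-0.5 0 -0.38 0 0 0; -0.5 0 -0.38 0 0 0; -0.4 0 -0.3 0 0 0; 0 0 0 0 0 0; 0 0 0 0 0 0'; python3 look.py 12
```

```text
time_s: 16.45
ee_pos: [0.539, -0.0543, 0.1139]
tcp_rot: [3.137, 0.182, -3.112]
wrist_force: [-4.6, -0.6, 0.1]
width: 0.0004
t 16.45 p [ 0.539  -0.0543  0.1139] rot [ 3.137  0.182 -3.112] F [-4.63 -0.61  0.07] w 0.0004 q [-0.71  0.43  0.94  2.11 -0.64  0.68  2.23]
```

View pics/s12.png

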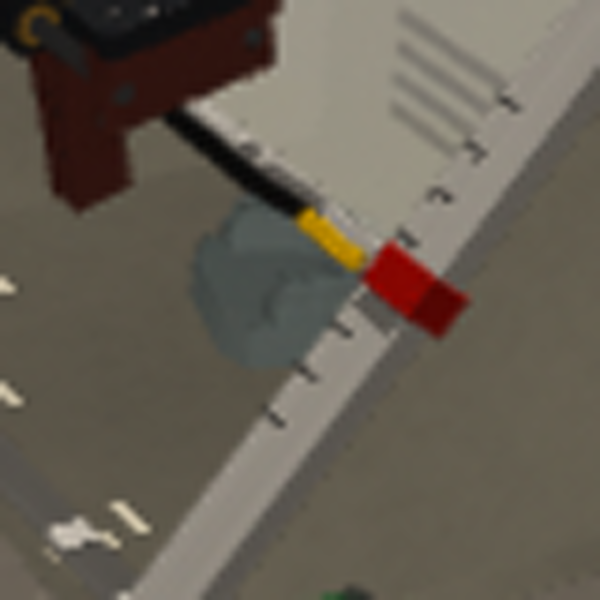

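View pics/t12.png

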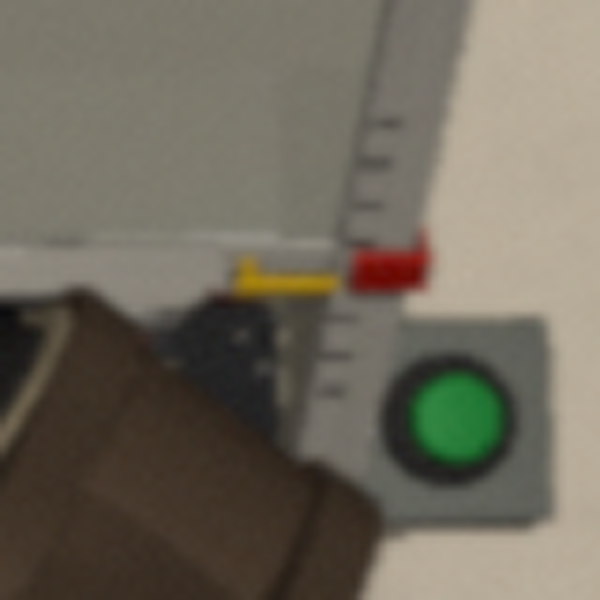

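```bash
python3 -c "
from meas import *
m((361,261),(378,262),(340,284),(354,270))"
```

```text
(array([ 0.5659, -0.1823,  0.1457]), array([-0.0862,  0.0098]), array([ 0.0322, -0.056 ])) (array([ 0.5701, -0.1866,  0.1466]), array([ 0.1495, -0.0175]), array([-0.056 ,  0.0968]))
diff [ 0.0042 -0.0043  0.001 ] along slope mm 3.3588219833564406 normal mm -2.614694347528463
```

```bash
python3 -m handwheel '-0.14 0 -0.1 0 0 0; -0.14 0 -0.1 0 0 0; 0 0 0 0 0 0; 0 0 0 0 0 0; 0 0 0 0 0 0'; python3 look.py 13
```

```text
time_s: 17.18
ee_pos: [0.541, -0.0543, 0.1163]
tcp_rot: [3.137, 0.181, -3.112]
wrist_force: [-4.7, -0.5, 1.0]
width: 0.0003
t 17.175 p [ 0.541  -0.0543  0.1163] rot [ 3.137  0.181 -3.112] F [-4.68 -0.54  1.02] w 0.0003 q [-0.71  0.43  0.94  2.1  -0.63  0.68  2.23]
```

View pics/s13.png

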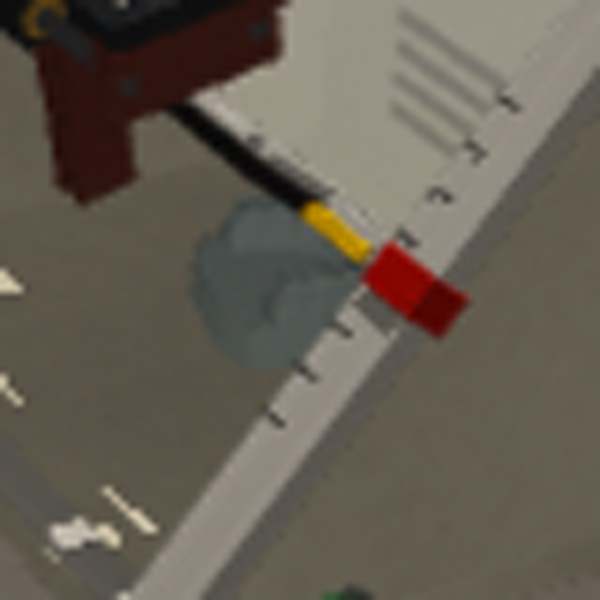

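View pics/t13.png

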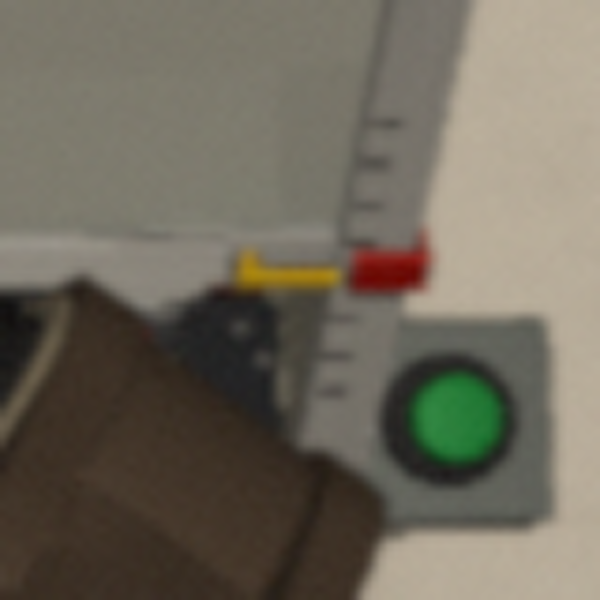

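```bash
python3 -m handwheel '0.8 0 0.3 0 0 0; 2 0 0 0 0 0; 3 0 -1 0 0 0; 3 0 -1 0 0 0; 0 0 0 0 0 0'; python3 look.py 14; python3 -c "
from h import *
a=bot.camera('scene')['color'];cv2.imwrite('pics/s14f.png',a)"
```

```text
time_s: 17.9
ee_pos: [0.4522, -0.0571, 0.1172]
tcp_rot: [3.139, 0.189, -3.111]
wrist_force: [1.6, 0.8, -1.1]
width: 0.0005
t 17.9 p [ 0.4522 -0.0571  0.1172] rot [ 3.139  0.189 -3.111] F [ 1.57  0.75 -1.06] w 0.0005 q [-0.88  0.26  1.07  2.3  -0.51  0.58  2.17]
```

View pics/s14.png

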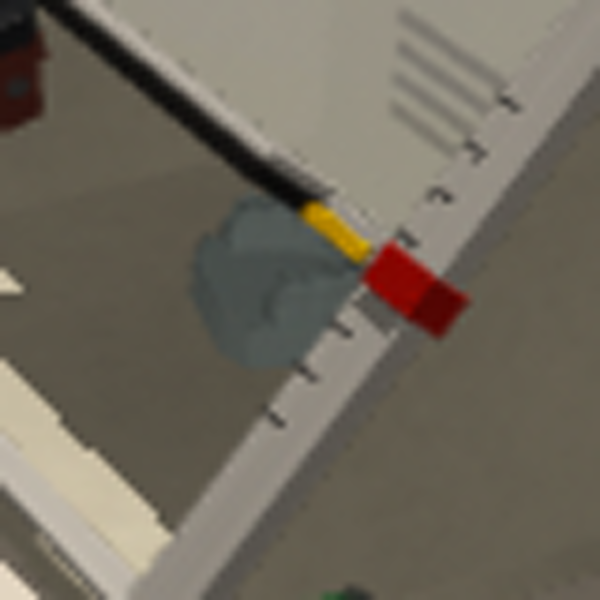

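View pics/t14.png

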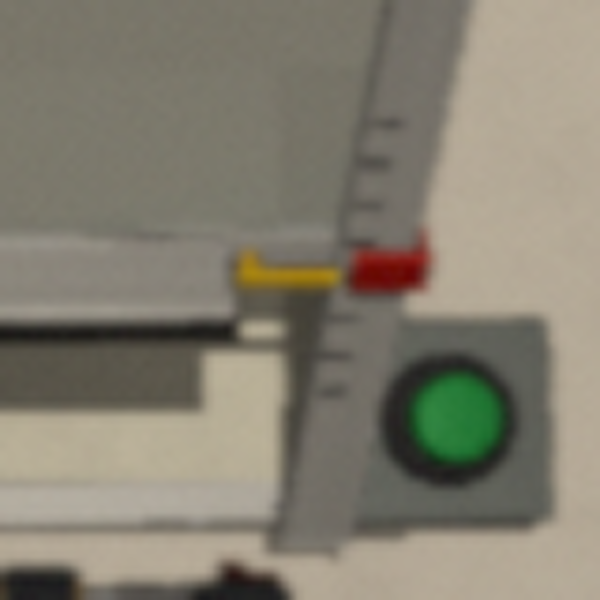

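View pics/s14f.png

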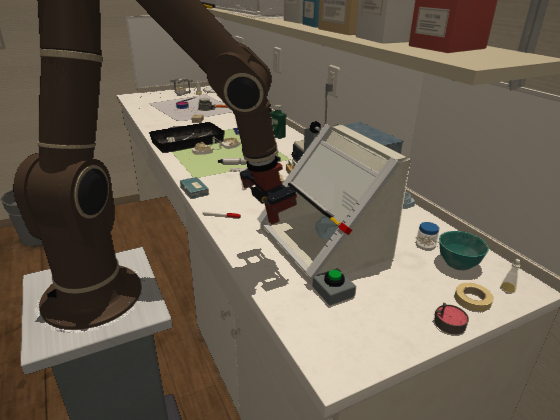

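```bash
python3 -c "
from meas import *
m((368,252),(378,262),(341,277),(354,270))"; python3 -m handwheel '1 0 -2 0 0 0; 0 0 0 0 0 0; 0 0 0 0 0 0; 0 0 0 0 0 0; 0 0 0 0 0 0'; python3 -c "
from h import *
st(); print(bot.hand_in())"
```

```text
(array([ 0.5681, -0.1822,  0.1484]), array([-0.1712,  0.0196]), array([ 0.0642, -0.1114])) (array([ 0.5701, -0.1866,  0.1466]), array([ 0.1495, -0.0175]), array([-0.056 ,  0.0968]))
diff [ 0.002  -0.0044 -0.0017] along slope mm -0.16071523948560085 normal mm -2.6149432599264415
time_s: 18.68
ee_pos: [0.4452, -0.0581, 0.1357]
tcp_rot: [-3.138, 0.193, -3.108]
wrist_force: [0.0, -0.3, -0.5]
width: 0.0003
t 18.675 p [ 0.4452 -0.0581  0.1357] rot [-3.138  0.193 -3.108] F [ 0.04 -0.25 -0.51] w 0.0003 q [-1.    0.2   1.18  2.3  -0.4   0.6   2.07]
the job is handed in; nothing more can be done
None
```

I pressed the green button, pushed the window up from beneath its lip with the shut fingertips, backed the arm clear and handed the job in at 18.7 s.

**Last checks**
- **Pointer:** it measured about 0.2 mm from the middle of the red band along the slope, after the fingers had left. Given the camera accuracy, that is good to about 2 mm.
- **Band and bench:** the band looks unmoved, and I saw none of the things on the bench shifted. I judged both by eye and did not measure them.
- **Robot:** the wrist force was about 0.5 N, so the robot was touching nothing.
- **Button:** I know it was fully down only from the forces. It hit a hard stop at about 22 N, then fell off like a spring as I lifted. It looks released in the pictures.

**What disagreed or went wrong**
- The camera put the top of the button about 6 mm lower than the contact did. I first took the hard stop for the button's collar, so I shifted and pressed again; the button was most likely down both times.
- My first approach to the button, with the hand tilted forward, drove the wrist joints right up to their limits. I backed off and pressed with the jaws turned instead.

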